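# Release a pill bottle with the rocker paddle

### The arm

A 6-joint arm with a two-finger parallel gripper is mounted at the origin on the work surface. World frame = base frame: x ahead of the robot, y to its left, z up, the work surface at z = 0. Lengths are in m, angles in rad, forces in N, time in s.
With the tool pointing down it reaches from about 0.35 to 0.85 m from the base axis. Payload 8.1 kg.
Tool frame: the origin (TCP) lies between the finger pads; the fingertips stand 11 mm ahead of it and the grasp point (between the pads) lies 8 mm behind it (tips_ahead is the z of the fingertips in the tool frame, in m); z points along the fingers, y is the line along which they close (so a half turn about z gives the same grasp; the last joint's range is limited). The gripper opens to 93 mm and grips with 3 to 60 N. Pads are 15 mm wide; open, the fingers measure 128 mm over their backs; the gripper's body (75 mm by 188 mm) begins 65 mm behind the grasp point.
Start: joints at [-1.382, 0.13, 1.488, -0, 1.523, -0.085], TCP at [0.162, -0.578, 0.23] pointing down, gripper open.
Joint ranges: [-2.96, 2.96], [-0.89, 2.26], [0.02, 2.5], [-1.34, 4.48], [0, 2.73], [-2.66, 2.66]. Speed limits (rad/s): [2.39, 2.39, 2.79, 3.14, 3.14, 3.14].

### API

Orientations are given as a rotation vector (axis times angle).
In Python, from plant import read_state, read_camera, close_job, tips_ahead gives the robot as it stands. The module is installed in compiled form; this text tells all that it offers.
- The arm moves only by the tool move_arm, never from a script. Its argument "plan" is a list of rows, each a list of 7 numbers: the turn, a rotation vector about the tool's x, y, z in units of 6 degrees (1.0 is 6 degrees), then the shift along the tool's x, y, z in units of 25 mm (1.0 is 25 mm), then the finger opening in mm, from 0 to 93. A call has exactly 10 rows; each row shifts and turns the commanded pose from where the row before left it, along the tool's axes as they then stand; what a row does not reach is not made up. A row lasts 1/10 s, in which the tool goes at most 50 mm and 8.59 degrees, less where a joint would pass 70% of its speed; a pose out of reach is approached as far as the arm can. A call is refused whole if a number of a shift passes 1 or a number of a turn 1, either way. A call with a gripper value outside its range is refused whole. The fingers move at their own pace and stop on an object; "force" is the grip in N (left out, the last holds). Time passes only in rows, so rows that do not move let the fingers close, or fill a call up. It gives the time, the measured TCP pose, the force, the opening and the grip force at its end, in the units of the state.
- read_state(): the state, without advancing time (a new reading comes with each control period).
- read_camera(name): name is "scene" or "top" or "wrist"; returns a dict with "frame" (384x512x3 uint8, red, green, blue), "z_map" (384x512 float32, m along the optical axis (not along the pixel's ray), 0 where there is no reading), "fx", "fy", "cx", "cy" (pixels), "rvec" (rotation vector, rad) and "tvec" (3), from world to camera coordinates, as OpenCV has them. Camera axes: x right, y down, z forward; pixel columns grow to the right and rows downward; lengths in m; the calibration is good to about 2 mm. A picture is of the moment at which its call begins.
- close_job(): hands the job in; it is judged then, once.
The state is a dict: "t": time; "q": joint angles; "dq": joint speeds; "joint_torque": joint torques, N m; "tool_pos": TCP position; "orientation": TCP orientation; "force": force on the tool from outside, world axes, zero at the start; "wrist_torque": the same for the moment, N m; "opening": finger opening in m; "gripper_force": force on a finger pad.
Only numpy, scipy, OpenCV 4.12 (cv2) and the standard library are available. Lean on these libraries where they do the work, as an engineer would, in place of code of your own. Each camera call takes 0.05 s, during which the arm holds its last target. There are 200 camera calls.

### The job

Push the green catch tray fully home under the chute, then press the blue paddle down so the rocker lifts the orange gate and the pill bottle rolls out into the tray, and let the paddle come back up so the gate shuts. Work only by pushing the tray and pressing the paddle: do not touch the bottle or the gate, and leave the other things on the table where they are.

Things in the scene. Friction and masses are not known exactly. Their poses are not given: they have to be found in the camera images.
- dispenser: pill-bottle dispenser fixed to the table, plywood base 6 mm thick. Origin on the table below the gate. White chute, 84 mm wide over clear walls, up to 0.11 m high, runs from its y = -0.11 down to a lip at y = 0.035, 45 mm above the table. Wooden rocker above it along x between posts at x = -0.075 (120 mm high); paddle on the -x side (towards the robot), tray and track on the +y side. z up
- paddle (a point): flat blue press paddle on the near end of the rocker, 40 mm (x) by 40 mm (y), 6 mm thick, free space below. This point is the centre of its top face, 119 mm above the table at rest and 34 mm lower when pressed right down; x points along the rocker towards the gate. It springs back up when let go
- rocker (a joint): angle of the rocker: 0 at rest (gate shut), 0.45 rad at its stop with the paddle right down (gate fully open). The gate clears the bottle at about 0.3 rad. A spring returns it: about 3 N at the paddle to start, 6 to 7 N at the stop
- gate (a point): orange upright gate plate, 36 mm wide, 47 mm high, 4 mm thick, hung from the far end of the rocker across the chute; this point is the middle of its lower edge. It goes up as the paddle goes down
- bottle: empty pill bottle, amber with a white cap, loose, lying in the chute behind the gate, 31 mm diameter, 62 mm long; origin at its centre, its x along its length. About 22 g. Once the gate is up it rolls out to +y of the dispenser and drops into the tray in about a second
- tray (a joint): how far the tray is pulled out from under the chute's lip along the dispenser's +y, in m: 0 fully home (hard stop), 0.11 at most. Slides with about 1 N of friction, stays where it is left
- tray_push (a point): middle of the outer (+y) face of the tray's tall end wall, 31 mm above the table; axes as the dispenser's. Wall 100 mm wide (x), 6 mm thick, top 51 mm above the table; push it towards -y to bring the tray home. Beyond it in +y is free space above the track plate (top 6 mm above the table; side rails 16 mm high, 58 mm either side of the middle)
- tray_in (a point): centre of the floor of the green catch tray, 11 mm above the table; the axes are the dispenser's. Inside 92 mm (x) by 100 mm (y); sides 25 mm and chute-side wall 12 mm high
- organizer: clear acrylic weekly pill organizer, closed, loose, 70 x 170 x 32 mm high, behind the chute; origin at the centre of its underside, long along its y. Bystander
- coaster: round wooden coaster, loose, 94 mm across, 9 mm thick; origin at the centre of its underside. Bystander
- flashlight: silver aluminium flashlight with a black sliding switch, lying along its y axis, loose, 130 mm long, up to 33 mm wide and high, in front of the tray track; origin at the middle of its underside. Bystander
- mug: blue mug, loose, 80 mm across, 95 mm high, standing on the coaster, handle towards its +y; origin at the centre of its underside. Bystander
Things that resemble listed ones, but are neither listed nor needed, are in the scene too. What is meant by the bottle is not black, and is the smaller of those in its own colour.

How it is judged:
On the way, in this order (a step that is already met when the one before it is completed fails the run):
1. the tray is pushed fully home while the bottle is still behind the shut gate (value of joint tray below 0.006 m and value of joint rocker below 0.05 rad and y of bottle in the frame of dispenser below -0.008 m), for 0.1 s.
2. the paddle is pressed and the gate rises (value of joint rocker above 0.15 rad and contact force between any of the fingers, the arm and rocker_c1 above 0.3 N), for 0.02 s.
3. the bottle has rolled into the tray (x of bottle in the frame of tray_in between -0.047 and 0.047 m and y of bottle in the frame of tray_in between -0.05 and 0.05 m and z of bottle in the frame of tray_in between 0.008 and 0.04 m), for 0.1 s.
At the end, for the whole second after the job is handed in: The bottle lies at rest in the tray (below 0.03 m/s, its centre within the tray's walls and less than 40 mm above its floor), the tray is home within 6 mm, the rocker is back within 0.04 rad of rest with the gate shut, and the bystanders are within 20 mm of where they were (all of step 3 and value of joint tray below 0.006 m and value of joint rocker below 0.04 rad and linear speed of bottle below 0.03 m/s); the robot touches nothing.
It fails at once if the robot touches the pill bottle (contact force between any of the fingers, the arm and bottle above 0.3 N).
It fails at once if the robot touches the gate itself (contact force between any of the fingers, the arm and rocker_c2 above 0.5 N).
It fails at once if the pill bottle is lifted out of the chute or tray (height (world z) of bottle above 0.125 m).
It fails at once if a bystander (organizer, coaster, flashlight or mug) is moved more than 20 mm (distance of any of organizer, coaster, flashlight, mug from where it was at the start of the episode above 0.02 m).
It also fails if it takes over 42 s, if anything falls off the work surface, if the arm or the gripper's body presses on something with over 40 N, if the wrist force passes 120 N, or if a joint passes its speed limit or range.

## Working session

There is one attempt and no reset: what is moved stays moved. The work goes in short steps, Python scripts to look and compute and a tool call to move; the robot and the scene stay as the last step left them, time stands still between calls to the robot, and variables do not carry over. Pictures are saved under pics/ and viewed, at most 10 in all, crops included, and the job is handed in when it is done.

Besides the shell and the picture viewer there is one more tool, called after "Emit:" as name(argument=value, ...), one argument or row to a line, values as JSON. move_arm: Moves the arm, as the interface text tells. Its arguments: {"type":"object","properties":{"plan":{"type":"array","items":{"type":"array","items":{"type":"number"}}},"force":{"type":"number"}},"required":["plan"]}

```bash
mkdir -p pics
cat > h.py <<'E'
import numpy as np, cv2
from plant import read_state, read_camera, close_job, tips_ahead
def pts(c):
    h,w=c["z_map"].shape; u,v=np.meshgrid(np.arange(w),np.arange(h)); z=c["z_map"]
    P=np.stack([(u-c["cx"])*z/c["fx"],(v-c["cy"])*z/c["fy"],z],-1)
    R=cv2.Rodrigues(np.array(c["rvec"],float))[0]
    return (P-np.array(c["tvec"]).reshape(3))@R
def save(c,n): cv2.imwrite(n,cv2.cvtColor(c["frame"],cv2.COLOR_RGB2BGR))
E
python3 - <<'E'
from h import *
import pickle
a=read_camera("scene");b=read_camera("top")
pickle.dump((a,b),open("c0.pkl","wb"))
im=np.vstack([a["frame"],b["frame"]])
save(a,"pics/s0.png");save(b,"pics/t0.png")
print(read_state(),tips_ahead)
for c in(a,b):
  P=pts(c);hsv=cv2.cvtColor(c["frame"],cv2.COLOR_RGB2HSV)
  for n,lo,hi in(("green",40,85),("blue",95,130),("orange",5,20)):
    m=cv2.inRange(hsv,(lo,100,50),(hi,255,255))
    k,l,s,ce=cv2.connectedComponentsWithStats(m)
    for i in range(1,k):
      if s[i,4]>60:
        q=P[(l==i)&(c["z_map"]>0)]
        print(n,s[i],ce[i].round(),np.median(q,0).round(3),np.percentile(q,2,axis=0).round(3),np.percentile(q,98,axis=0).round(3))
E
```

```text
{'t': 0.1, 'q': array([-1.38239231e+00,  1.31106789e-01,  1.48913205e+00,  9.57460490e-06,
        1.52302128e+00, -8.53900618e-02]), 'dq': array([-0.00011019, -0.00188105, -0.00243716,  0.00097604, -0.00068348,
        0.00182612]), 'joint_torque': array([ 9.62062732e-04, -5.61340749e+01, -4.93095696e+01,  7.69318035e-02,
        2.91464163e-02, -8.72064311e-05]), 'tool_pos': array([ 0.16217056, -0.57716132,  0.22870076]), 'orientation': array([-3.11055056e+00, -4.28504618e-01,  1.19784060e-04]), 'force': array([-0.24610978, -0.09604482, -0.47697705]), 'wrist_torque': array([ 0.00409191, -0.03726775, -0.01366571]), 'gripper_force': 0.0, 'opening': 0.093011326991993} 0.011
green [300 167  30  28  88] [316. 179.] [0.615 0.012 0.051] [0.564 0.004 0.045] [0.658 0.019 0.054]
green [ 263  175   66   48 1280] [291. 200.] [ 0.615 -0.053  0.013] [ 0.566 -0.096  0.01 ] [0.67  0.009 0.033]
blue [ 435   52   71   41 1254] [471.  73.] [0.468 0.646 0.086] [0.374 0.555 0.081] [0.531 0.783 0.089]
blue [190 145  23  15 204] [201. 152.] [ 0.491 -0.205  0.12 ] [ 0.471 -0.223  0.117] [ 0.508 -0.187  0.
[... 1466 characters left out ...]
091] [ 0.478 -0.438  0.034] [ 0.516 -0.401  0.106]
blue [277 245  21  21 352] [287. 255.] [ 0.486 -0.204  0.119] [ 0.468 -0.223  0.116] [ 0.505 -0.186  0.122]
orange [   0  108   57   95 3557] [ 26. 155.] [0.725 0.403 0.019] [0.629 0.337 0.015] [0.842 0.461 0.023]
orange [365 137  30  28 446] [379. 151.] [ 0.727 -0.435  0.039] [ 0.701 -0.464  0.022] [ 0.755 -0.407  0.044]
orange [ 234  159  111  117 5215] [296. 218.] [ 0.574 -0.248  0.006] [ 0.458 -0.337  0.002] [ 0.689 -0.101  0.117]
orange [164 185  34  48 992] [177. 208.] [0.601 0.046 0.005] [0.552 0.017 0.002] [0.654 0.075 0.009]
orange [349 213  30  40 184] [358. 234.] [ 0.533 -0.377  0.008] [ 0.492 -0.419  0.003] [ 0.581 -0.362  0.012]
```

View pics/s0.png

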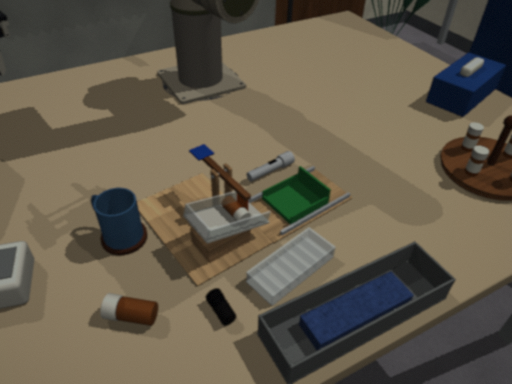

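View pics/t0.png

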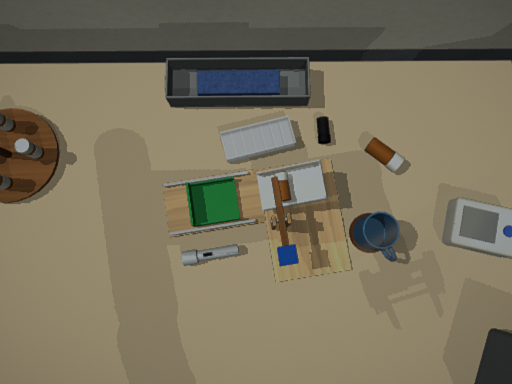

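The overhead view shows the paddle at about (287,255), the amber bottle behind the gate at (284,187) and the green tray at (213,202) with its end wall on the left, so dispenser +y is roughly world +y. The flashlight is at (210,254) and the mug at (375,232). Next I get the dispenser yaw.

Run:
```python
from h import *
import pickle
for c in pickle.load(open("c0.pkl","rb")):
  P=pts(c);hsv=cv2.cvtColor(c["frame"],cv2.COLOR_RGB2HSV);X,Y,Z=P[...,0],P[...,1],P[...,2]
  def rect(n,m):
    q=P[m&(c["z_map"]>0)]; print(n,len(q),cv2.minAreaRect(q[:,:2].astype(np.float32)),np.median(q[:,2]).round(4))
  g=cv2.inRange(hsv,(40,80,30),(85,255,255))>0; near=(X>.45)&(X<.75)&(Y>-.3)&(Y<.12)
  b=(cv2.inRange(hsv,(95,100,50),(130,255,255))>0)&near&(Z>.1)
  rect("paddle",b); rect("green all",g&near); rect("wall top",g&near&(Z>.045)); rect("floor",g&near&(Z<.014))
  w=near&(Z>.1)&~b; q=P[w]; print("rocker"); d=np.cov(q[:,:2].T); e=np.linalg.eigh(d)[1][:,1]; print(e,q.max(0),q.min(0))
  rect("rails",near&(Z>.012)&(Z<.019)&(Y>.03))
  f=(X>.42)&(X<.56)&(Y>-.12)&(Y<.12)&(Z>.012)&(Z<.05)&~g; rect("flash",f)
```

```text
paddle 202 ((0.4888171851634979, -0.2051011472940445), (0.03891889750957489, 0.03744150698184967), 9.604475021362305) 0.1195
green all 2209 ((0.6019526720046997, -0.03865041583776474), (0.13002677261829376, 0.11796748638153076), 8.115007400512695) 0.0138
wall top 138 ((0.6087997555732727, 0.011514084413647652), (0.09995266795158386, 0.009005740284919739), 6.608137607574463) 0.0501
floor 1118 ((0.6007386445999146, -0.03849199414253235), (0.12761878967285156, 0.11736898869276047), 8.141380310058594) 0.0116
rocker
[-0.88045927  0.47412178] [ 0.69393289 -0.17322665  0.1226465 ] [ 0.46663715 -0.29253649  0.10000638]
rails 91 ((0.5816614627838135, 0.044172972440719604), (0.1671343892812729, 0.047716617584228516), 8.448996543884277) 0.0163
flash 558 ((0.5203431248664856, -0.017988450825214386), (0.08242720365524292, 0.14972512423992157), 10.946416854858398) 0.0258
paddle 351 ((0.48669901490211487, -0.20463411509990692), (0.03870011493563652, 0.03822007775306702), 8.147320747375488) 0.1187
green all 2130 ((0.616455078125, -0.0373716726899147), (0.10492720454931259, 0.11738299578428268), 8.229208946228027) 0.0111
wall top 126 ((0.6074074506759644, 0.010232421569526196), (0.09766921401023865, 0.0066817100159823895), 8.352174758911133) 0.0498
floor 1609 ((0.6161807179450989, -0.03740431368350983), (0.10401751846075058, 0.11738540977239609), 8.215924263000488) 0.0103
rocker
[-0.87221509  0.48912252] [ 0.69220942 -0.14625384  0.96396606] [ 0.46577933 -0.29321213  0.10029551]
rails 89 ((0.6025876998901367, 0.04553566128015518), (0.12274153530597687, 0.0457613468170166), 8.06461238861084) 0.0155
flash 810 ((0.5193185210227966, -0.019739851355552673), (0.08565770834684372, 0.14743013679981232), 11.61381721496582) 0.0253
```

Emit:
move_arm(
  plan=[
    [0,0,-1,0,0,0,0],
    [0,0,-1,0,0,0,0],
    [0,0,-1,0,0,0,0],
    [0,0,-1,0,0,0,0],
    [0,0,-1,0,0,0,0],
    [0,0,-1,0,0,0,0],
    [0,0,-1,0,0,0,0],
    [0,0,-1,0,0,0,0],
    [0,0,-1,0,0,0,0],
    [0,0,-1,0,0,0,0],
  ],
)

```text
t: 1.1
tool_pos: [0.1622, -0.5773, 0.229]
orientation: [-2.476, -1.932, -0.001]
force: [-0.0, -0.2, -0.5]
opening: 0.0175
gripper_force: 0.0
```

Emit:
move_arm(
  plan=[
    [0,0,-1,0,0,0,0],
    [0,0,-1,0,0,0,0],
    [0,0,-1,0,0,0,0],
    [0,0,-0.75,0,0,0,0],
    [0,0,0,1,0.92,0,0],
    [0,0,0,1,0.92,0,0],
    [0,0,0,1,0.92,0,0],
    [0,0,0,1,0.92,0,0],
    [0,0,0,1,0.92,0,0],
    [0,0,0,1,0.92,0,0],
  ],
)

```text
t: 2.1
tool_pos: [0.2779, -0.4081, 0.2292]
orientation: [-2.057, -2.374, -0.0]
force: [0.9, -0.6, 0.0]
opening: 0.0002
gripper_force: 0.0
```

Emit:
move_arm(
  plan=[
    [0,0,0,1,0.92,0,0],
    [0,0,0,1,0.92,0,0],
    [0,0,0,1,0.92,0,0],
    [0,0,0,1,0.92,0,0],
    [0,0,0,1,0.92,0,0],
    [0,0,0,1,0.92,0,0],
    [0,0,0,1,0.92,0,0],
    [0,0,0,1,0.92,0,0],
    [0,0,0,1,0.92,0,0],
    [0,0,0,1,0.92,0,0],
  ],
)

```text
t: 3.1
tool_pos: [0.4699, -0.1279, 0.2293]
orientation: [-2.057, -2.374, 0.0]
force: [0.5, -0.4, 0.4]
opening: 0.0007
gripper_force: 0.0
```

Emit:
move_arm(
  plan=[
    [0,0,0,0.95,0.92,0,0],
    [0,0,0,0.95,0.92,0,0],
    [0,0,0,0.95,0.92,0,0],
    [0,0,0,0.95,0.92,0,0],
    [0,0,0,0.95,0.92,0,0],
    [0,0,0,0.95,0.92,0,0],
    [0,0,0,0.95,0.92,0,0],
    [0,0,0,0,0,1,0],
    [0,0,0,0,0,1,0],
    [0,0,0,0,0,1,0],
  ],
)

```text
t: 4.1
tool_pos: [0.605, 0.0586, 0.1532]
orientation: [-2.056, -2.375, 0.001]
force: [0.9, 0.1, -0.1]
opening: 0.0002
gripper_force: 0.0
```

Run:
```python
from h import *
a=read_camera("scene");b=read_camera("wrist")
save({"frame":np.hstack([cv2.resize(a["frame"],(400,300)),cv2.resize(b["frame"],(400,300))])},"pics/1.png");print(read_state()["tool_pos"])
```

```text
[0.60203994 0.05825157 0.14953707]
```

View pics/1.png

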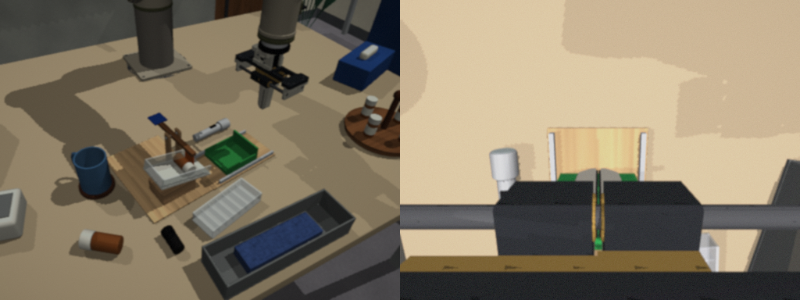

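The gripper is beyond the tray's end wall, and the wrist view shows the track centre (column ~598) in line with the fingers (column ~600). I descend there and push.

Emit:
move_arm(
  plan=[
    [0,0,0,0,0,1,0],
    [0,0,0,0,0,1,0],
    [0,0,0,0,0,1,0],
    [0,0,0,0,0,1,0],
    [0,0,0,0,0,0.5,0],
    [0,0,0,-0.4,0,0,0],
    [0,0,0,-0.4,0,0,0],
    [0,0,0,-0.4,0,0,0],
    [0,0,0,-0.2,0,0,0],
    [0,0,0,-0.2,0,0,0],
  ],
)

```text
t: 5.2
tool_pos: [0.6119, 0.0178, 0.0434]
orientation: [2.057, 2.372, 0.002]
force: [1.4, 1.0, 1.7]
opening: 0.0004
gripper_force: 0.6
```

Emit:
move_arm(
  plan=[
    [0,0,0,-0.25,0,0,0],
    [0,0,0,-0.25,0,0,0],
    [0,0,0,-0.25,0,0,0],
    [0,0,0,-0.25,0,0,0],
    [0,0,0,-0.25,0,0,0],
    [0,0,0,-0.25,0,0,0],
    [0,0,0,-0.25,0,0,0],
    [0,0,0,-0.25,0,0,0],
    [0,0,0,-0.25,0,0,0],
    [0,0,0,-0.25,0,0,0],
  ],
)

```text
t: 6.2
tool_pos: [0.6193, -0.0393, 0.0422]
orientation: [-2.053, -2.37, -0.007]
force: [-5.7, 39.8, 12.1]
opening: 0.0004
gripper_force: 20.4
```

Emit:
move_arm(
  plan=[
    [0,0,0,0,0,0,0],
    [0,0,0,0.2,0,0,0],
    [0,0,0,0.4,0,0,0],
    [0,0,0,0.8,0,0,0],
    [0,0,0,0.8,0,0,0],
    [0,0,0,0.3,0,-1,0],
    [0,0,0,0,0,-1,0],
    [0,0,0,0,0,-1,0],
    [0,0,0,0,0,-1,0],
    [0,0,0,0,0,-1,0],
  ],
)

```text
t: 7.2
tool_pos: [0.6107, 0.0184, 0.168]
orientation: [2.057, 2.374, -0.001]
force: [0.2, -0.4, 0.9]
opening: 0.0004
gripper_force: 0.0
```

Run:
```python
from h import *
a=read_camera("scene");b=read_camera("top")
for c in(a,b):
  P=pts(c);hsv=cv2.cvtColor(c["frame"],cv2.COLOR_RGB2HSV);X,Y,Z=P[...,0],P[...,1],P[...,2]
  g=(cv2.inRange(hsv,(40,80,30),(85,255,255))>0)&(X>.45)&(X<.75)&(Y>-.3)&(Y<.12)&(Z>.045)
  print(cv2.minAreaRect(P[g][:,:2].astype(np.float32)))
save({"frame":np.hstack([a["frame"][120:320,100:400],b["frame"][110:310,150:450]])},"pics/2.png");print(read_state()["tool_pos"],read_state()["force"])
```

```text
((0.6217330098152161, -0.10099262744188309), (0.09898677468299866, 0.10889369249343872), 4.484139919281006)
((0.5642772912979126, -0.08027965575456619), (0.21162547171115875, 0.03724084421992302), 27.903486251831055)
[0.61338008 0.01830524 0.17186395] [0.24893972 0.09260154 1.54969772]
```

View pics/2.png

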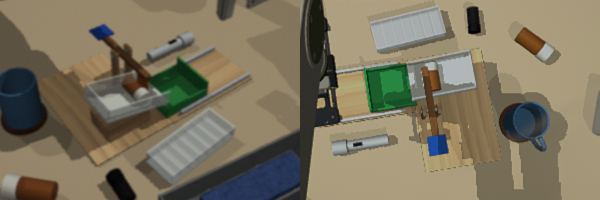

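The tray moved about 57 mm to a hard stop (40 N) and its edge now sits under the chute lip. The bottle is still behind the gate. I go above the paddle next, turning 90°.

Emit:
move_arm(
  plan=[
    [0,0,0,-0.9,-0.69,-0.4,0],
    [0,0,0,-0.9,-0.69,-0.4,0],
    [0,0,0,-0.9,-0.69,0,0],
    [0,0,0,-0.9,-0.69,0,0],
    [0,0,0,-0.9,-0.69,0,0],
    [0,0,0,-0.9,-0.69,0,0],
    [0,0,0,-0.9,-0.69,0,0],
    [0,0,0,-0.9,-0.69,0,0],
    [0,0,0,-0.9,-0.69,0,0],
    [0,0,1,0,0,0,0],
  ],
)

```text
t: 8.3
tool_pos: [0.4841, -0.2065, 0.186]
orientation: [-2.182, -2.259, 0.003]
force: [0.8, -0.1, -0.6]
opening: 0.0002
gripper_force: 0.0
```

Emit:
move_arm(
  plan=[
    [0,0,1,0,0,0,0],
    [0,0,1,0,0,0,0],
    [0,0,1,0,0,0,0],
    [0,0,1,0,0,0,0],
    [0,0,1,0,0,0,0],
    [0,0,1,0,0,0,0],
    [0,0,1,0,0,0,0],
    [0,0,1,0,0,0,0],
    [0,0,1,0,0,0,0],
    [0,0,1,0,0,0,0],
  ],
)

```text
t: 9.3
tool_pos: [0.4855, -0.2039, 0.1859]
orientation: [-3.02, -0.864, 0.002]
force: [0.5, 0.4, -0.9]
opening: 0.0005
gripper_force: 0.0
```

Emit:
move_arm(
  plan=[
    [0,0,1,0,0,0,0],
    [0,0,1,0,0,0,0],
    [0,0,1,0,0,0,0],
    [0,0,1,0,0,0,0],
    [0,0,0,0,0,0,0],
    [0,0,0,0,0,0,0],
    [0,0,0,0,0,0,0],
    [0,0,0,0,0,0,0],
    [0,0,0,0,0,0,0],
    [0,0,0,0,0,0,0],
  ],
)

```text
t: 10.3
tool_pos: [0.4861, -0.204, 0.1871]
orientation: [3.133, 0.225, 0.0]
force: [0.2, -0.3, -0.6]
opening: 0.0004
gripper_force: 0.0
```

Emit:
move_arm(
  plan=[
    [0,0,0,0,0,0.7,0],
    [0,0,0,0,0,0.7,0],
    [0,0,0,0,0,0.5,0],
    [0,0,0,0,0,0.4,0],
    [0,0,0,0,0,0.4,0],
    [0,0,0,0,0,0.4,0],
    [0,0,0,0,0,0.3,0],
    [0,0,0,0,0,0,0],
    [0,0,0,0,0,0,0],
    [0,0,0,0,0,0,0],
  ],
)

```text
t: 11.3
tool_pos: [0.4868, -0.2042, 0.1029]
orientation: [3.133, 0.224, 0.002]
force: [-1.3, 0.8, 5.5]
opening: 0.0003
gripper_force: 2.8
```

Emit:
move_arm(
  plan=[
    [0,0,0,0,0,0,0],
    [0,0,0,0,0,0,0],
    [0,0,0,0,0,0,0],
    [0,0,0,0,0,0,0],
    [0,0,0,0,0,0,0],
    [0,0,0,0,0,0,0],
    [0,0,0,0,0,0,0],
    [0,0,0,0,0,0,0],
    [0,0,0,0,0,0,0],
    [0,0,0,0,0,0,0],
  ],
)

```text
t: 12.3
tool_pos: [0.4868, -0.2043, 0.1029]
orientation: [3.133, 0.224, 0.002]
force: [-1.1, 0.6, 6.7]
opening: 0.0004
gripper_force: 2.8
```

Run:
```python
from h import *
a=read_camera("scene");b=read_camera("top")
save({"frame":np.hstack([a["frame"][120:320,100:400],b["frame"][110:310,150:450]])},"pics/3.png")
```

```text
(no output)
```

View pics/3.png

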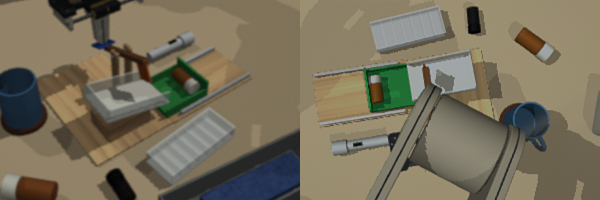

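The bottle is in the tray (scene crop ~(185,78), top crop ~(376,88)). I release the paddle slowly and retreat upward.

Emit:
move_arm(
  plan=[
    [0,0,0,0,0,-0.3,0],
    [0,0,0,0,0,-0.3,0],
    [0,0,0,0,0,-0.3,0],
    [0,0,0,0,0,-0.3,0],
    [0,0,0,0,0,-0.4,0],
    [0,0,0,0,0,-0.6,0],
    [0,0,0,0,0,-1,0],
    [0,0,0,0,0,-1,0],
    [0,0,0,0,0,-1,0],
    [0,0,0,0,0,-1,0],
  ],
)

```text
t: 13.4
tool_pos: [0.4862, -0.2038, 0.2592]
orientation: [3.133, 0.225, 0.002]
force: [-0.2, -0.1, 0.4]
opening: 0.0006
gripper_force: 0.0
```

Emit:
move_arm(
  plan=[
    [0,0,0,-1,0,0,0],
    [0,0,0,-1,0,0,0],
    [0,0,0,-1,0,0,0],
    [0,0,0,0,0,0,0],
    [0,0,0,0,0,0,0],
    [0,0,0,0,0,0,0],
    [0,0,0,0,0,0,0],
    [0,0,0,0,0,0,0],
    [0,0,0,0,0,0,0],
    [0,0,0,0,0,0,0],
  ],
)

```text
t: 14.4
tool_pos: [0.412, -0.2145, 0.257]
orientation: [-3.133, -0.225, 0.0]
force: [-0.5, -0.1, -0.4]
opening: 0.0005
gripper_force: 0.0
```

Run:
```python
from h import *
a=read_camera("scene");b=read_camera("top")
for c in(a,b):
  P=pts(c);hsv=cv2.cvtColor(c["frame"],cv2.COLOR_RGB2HSV);X,Y,Z=P[...,0],P[...,1],P[...,2]
  n=(X>.45)&(X<.75)&(Y>-.25)&(Y<.05)
  m=(cv2.inRange(hsv,(95,100,50),(130,255,255))>0)&n&(Z>.07)
  print("paddle",m.sum(),np.median(P[m],0) if m.any() else "")
  g=(cv2.inRange(hsv,(40,80,30),(85,255,255))>0)&n&(Z>.045)&(Y>-.06); print("wall",np.median(P[g],0) if g.any() else "")
save({"frame":np.hstack([a["frame"][120:320,100:400],b["frame"][110:310,150:450]])},"pics/4.png");print(read_state()["force"])
```

```text
paddle 207 [ 0.48980438 -0.20573095  0.11955627]
wall [ 0.620783   -0.05235767  0.05072668]
paddle 363 [ 0.48599486 -0.20392034  0.11874899]
wall [ 0.61872186 -0.05312541  0.05043675]
[-0.16666328 -1.13582879  0.21761713]
```

View pics/4.png

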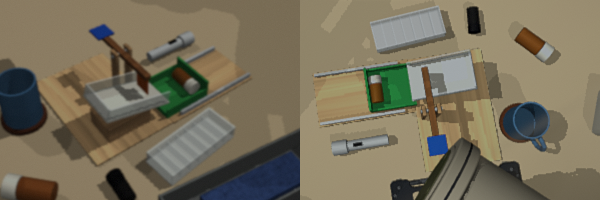

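The paddle is back at 119 mm, the bottle is resting in the tray, the tray is still home, and the bystanders have not moved.

```bash
python3 -c "
from plant import close_job
print(close_job())"
```

```text
the job is handed in; nothing more can be done
None
```

The job is handed in: the tray is home against its stop, the bottle rolled into it, the paddle is back up at its 119 mm rest height so the gate is shut, and the other things on the table look unmoved in the last pictures (the hand-in gave no verdict).

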